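# Park the castor caddy under the tilting bin

## Task

Take the little wheeled caddy by its push handle and roll it, all wheels on the bench, straight ahead until its two front swivel castors trail straight, while it is still well short of the bin stand; then steer it in between the legs of the tilting bin's stand until its nose gently presses on the stop block. Leave it standing there released, centred and square to the stop, with both castors still trailing straight back, ready for the spent spark plugs to be tipped into it. Do not tip the bin, push hard on its stand or disturb the other things on the bench.

Things in the scene. Friction and masses are not known exactly. Their poses are not given: they have to be found in the camera images.
- caddy: Small aluminium tray caddy on four wheels, about 0.7 kg (varies). Origin: on the bench under the middle of the rear axle; x forward to the nose, y to its left, z up. Deck x -10 to 140 mm, 90 mm wide, top 41 mm high; tray walls x 20 to 136, up to 65 mm. Fixed rear wheels (32 mm, at x 0, y +-40) do not slide sideways: it turns about the rear axle. 8 mm hoop uprights at y +-40 lean back to the handle.
- nose (a point): Middle of the front face of the caddy's rubber nose buffer: caddy x 146 mm, height 34 mm. The buffer is 80 mm wide and 22 mm tall.
- handle (a point): Middle of the caddy's push handle: round rubber-covered bar, 12 mm thick, 80 mm long, lying crosswise (along caddy y), fixed at caddy x -30, y 0, height 115 mm. When parked the bin reaches just over this bar: a gripper pointing straight down does not fit there, one leaning back (away from the stand) by 30 to 45 degrees does.
- axle_left (a point): Wheel centre of the left front swivel castor: 24 mm wheel, 14 mm from the castor's upright pivot, which stands at caddy x 95, y 55 mm (outside the deck). Trailing straight it lies at caddy x 81 mm, y 55.
- axle_right (a point): The same for the right front castor, whose pivot is at caddy x 95, y -55 mm. The caddy is 120 mm wide over the trailing castors.
- castor_left (a joint): Swivel angle (rad) of the left castor about its upright pivot: 0 = trailing straight back (right for forward travel); free, light friction. The left one starts far off straight. Rolling the caddy straight forward some 50 mm swings it to 0; turns swing it out again.
- castor_right (a joint): The same for the right castor; it can start at any angle within 2.4 rad.
- stand: Fixed steel stand of the tilting bin. Its origin, on the bench, is where the caddy's origin belongs when parked; its x runs into the bay towards the stop, y left, as the parked caddy's. Two legs, 30 x 6 mm, at x 75, y +-88 mm, 276 mm tall, on foot plates 6 mm thick, x 25 to 125, |y| 77 to 107 mm. White lines at y +-66 mm mark the bay.
- stop (a point): Middle of the face of the stop block across the bay: stand x 150 mm, height 34 mm. Block 110 mm wide, 50 mm tall, rigid. With the nose touching it the caddy's origin is at stand x +4 mm.
- bin (a joint): Tilt (rad) of the green bin on its pivot between the legs, 260 mm up at stand x 75; 0 = level, as it starts; held by friction of 0.4 N m. Level, the open bin full of spark plugs spans stand x -20 to 125 mm (its rim 7 mm more), |y| to 81 mm, and height 215 to 301 mm: it hangs over the bay and the parked caddy's handle.
- gauge: Bystander, to be left alone: chrome gap wheel gauge: steel disc 48 mm across, 14 mm tall, flat on the bench; origin at the middle of its underside.
- plug: Bystander, to be left alone: one loose spark plug lying on its side, about 70 mm long, 21 mm across, beside the caddy's lane; origin at the middle of its underside.
- hub: Bystander, to be left alone: black rubber mower tyre hub: ring 100 mm across, 36 mm tall; origin at the middle of its underside.
- tap: Bystander, to be left alone: small brass fuel tap, about 65 mm long, 43 mm tall; origin at the middle of its underside.
- oilcan: Bystander, to be left alone: plain metal can, 60 mm across, about 120 mm tall, standing; origin at the middle of its underside.
- screwdriver: Bystander, to be left alone: screwdriver lying on the bench; origin at the middle of its underside.
There are look-alikes about, which are no part of the job. What is shaped like the caddy but red or yellow is not meant.

How it is judged:
By the outcome, as a careful person would: the job done as asked, in the order asked, and still so for the second after the job is handed in, with the robot touching nothing.
It also fails if it takes over 51 s, if anything falls off the work surface, if the arm or the gripper's body presses on something with over 40 N, if the wrist force passes 120 N, or if a joint passes its speed limit or range.

## Robot

A 6-joint arm with a two-finger parallel gripper is mounted at the origin on the work surface. World frame = base frame: x ahead of the robot, y to its left, z up, the work surface at z = 0. Lengths are in m, angles in degrees, forces in N, time in s.
With the tool pointing down it reaches from about 0.25 to 0.725 m from the base axis. Payload 9.7 kg.
Tool frame: the origin (TCP) lies on the centre line of the jaws, within the pads' length; the fingertips stand 19 mm ahead of it and the grasp point (between the pads) is the TCP (bot.tcp_to_tips is the z of the fingertips in the tool frame, in m); z points along the fingers, y is the line along which they close (so a half turn about z gives the same grasp; the last joint's range is limited). The gripper opens to 85 mm and grips with 20 to 120 N. Pads are 22 mm wide; open, the fingers measure 114 mm over their backs; the gripper's body (76 mm by 85 mm) begins 54 mm behind the grasp point. The pads swing forward as they close: fully open they stand 13 mm farther back than shut.
Start: joints at [72.594, 4.979, 10.078, 95.1, 0, 90], TCP at [0.165, 0.525, 0.25] pointing down, gripper open.
Joint ranges: [-179.16, 179.16], [-48.56, 103.87], [-65.8, 70.77], [-126.05, 130.52], [-82.76, 87.17], [-180, 180]. Speed limits (degrees/s): [127.2, 127.2, 147.25, 180, 180, 180].

## Interface

Orientations are given as [roll, pitch, yaw] about the fixed x, y, z axes, in that order (R = Rz(yaw) Ry(pitch) Rx(roll)).
In Python, from workcell import bot gives the robot as it stands. The module is installed in compiled form; this text tells all that it offers.
- The arm moves only by the tool play_rows, never from a script. Its argument "increments" is a list of rows, each an object with "slide": the shift along the tool's x, y, z in mm, a list of three; "angular": the turn, a rotation vector about the tool's x, y, z in degrees, a list of three; "claw": the opening, from -1 (shut) to 1 (fully open). In form: [{"slide": [x, y, z], "angular": [rx, ry, rz], "claw": claw}, ...]. A call has 1 to 8 rows; each row shifts and turns the commanded pose from where the row before left it, along the tool's axes as they then stand; what a row does not reach is not made up. A row lasts 1/10 s, in which the tool goes at most 50 mm and 8.59 degrees, less where a joint would pass 70% of its speed; a pose out of reach is approached as far as the arm can. A call is refused whole if a number of a shift passes 50 or a number of a turn 8.59, either way. A call with a gripper value outside its range is refused whole. The fingers move at their own pace and stop on an object; "squeeze" is the grip in N (left out, the last holds). Time passes only in rows, so rows that do not move let the fingers close. It gives the time, the measured TCP pose, the force, the opening and the grip force at its end, in the units of the state.
- bot.get_obs(): the state, without advancing time (a new reading comes with each control period).
- bot.camera(name): name is "scene" or "side" or "wrist"; returns the picture (384x512x3 uint8, red, green, blue); there is no depth.
- bot.camera_info(name): a dict with "fovy" (degrees; the focal length in pixels is half the picture's height over the tangent of half this angle, whatever the lens; pixels are square), "cx", "cy" (the principal point, pixels), "R" (3x3) and "t" (3): a world point X has camera coordinates R X + t. Camera axes: x right, y down, z forward; pixel columns grow to the right and rows downward; lengths in m; the calibration is good to about 2 mm. A picture is of the moment at which its call begins: read the wrist's pose just before it. camera_info takes no time and is no camera call; for the wrist camera it gives the pose at the moment of the call.
- bot.job_done(): hands the job in; it is judged then, once.
The state is a dict: "time": time; "q": joint angles; "qd": joint speeds; "joint_efforts": joint torques, N m; "ee_pos": TCP position; "tcp_rot": TCP orientation; "wrist_force": force on the tool from outside, world axes, zero at the start; "torque": the same for the moment, N m; "opening": finger opening in m; "grasp_force": force on a finger pad.
Only numpy, scipy, OpenCV 4.12 (cv2) and the standard library are available. Lean on these libraries where they do the work, as an engineer would, in place of code of your own. Each camera call takes 0.05 s, during which the arm holds its last target. There are 200 camera calls.

## Working session

There is one attempt and no reset: what is moved stays moved. The work goes in short steps, Python scripts to look and compute and a tool call to move; the robot and the scene stay as the last step left them, time stands still between calls to the robot, and variables do not carry over. Pictures are saved under pics/ and viewed, at most 10 in all, crops included, and the job is handed in when it is done.

Besides the shell and the picture viewer there is one more tool, called as name([rows], argument=value, ...), one row to a line, values as JSON. play_rows: Moves the arm, as the interface text tells. Its arguments: {"type":"object","properties":{"increments":{"type":"array"},"squeeze":{"type":"number"}},"required":["increments"]}

```bash
mkdir -p pics; cat > h.py <<'E'
import numpy as np, cv2
from workcell import bot
def K(i):
    f=192/np.tan(np.radians(i['fovy'])/2); return f,i['cx'],i['cy']
def ray(i,u,v,z):
    f,cx,cy=K(i); R=np.array(i['R']);t=np.array(i['t'])
    d=R.T@np.array([(u-cx)/f,(v-cy)/f,1]); c=-R.T@t
    return c+d*(z-c[2])/d[2]
def proj(i,X):
    f,cx,cy=K(i); p=(np.array(i['R'])@np.atleast_2d(X).T).T+np.array(i['t'])
    return np.c_[f*p[:,0]/p[:,2]+cx,f*p[:,1]/p[:,2]+cy]
def snap(n,fn):
    i=bot.camera_info(n); im=bot.camera(n); cv2.imwrite('pics/'+fn,im[:,:,::-1]); return i,im
E
python3 - <<'E'
from h import *
for n in ['scene','side','wrist']:
    i,im=snap(n,n+'0.png')
    print(n,i['fovy'],i['cx'],i['cy'],-np.array(i['R']).T@np.array(i['t']))
print(bot.get_obs())
E
```

```text
scene 55.33182155251898 255.96684992325677 192.94247077632224 [ 1.3174912  -0.21175656  0.86842261]
side 43.72964253993854 246.25734557878442 195.0066190603608 [-0.08334697  1.07474246  1.3009909 ]
wrist 67.0246923282608 257.1364110726915 189.9618068888887 [0.09974735 0.54492992 0.37319282]
{'time': 0.15, 'q': array([7.25936086e+01, 5.00351672e+00, 1.00443679e+01, 9.50992344e+01,
       7.41916725e-04, 9.00010439e+01]), 'qd': array([-0.00302669, -0.1417318 ,  0.14113426, -0.01982004,  0.02372184,
       -0.06417175]), 'joint_efforts': array([ 3.54205340e-04, -5.20760930e+01,  4.65044904e+01,  1.38914163e-02,
        5.94947323e-05,  2.23737453e-05]), 'ee_pos': array([0.16448079, 0.52466524, 0.24974461]), 'tcp_rot': array([-1.79941617e+02, -7.40852614e-04,  1.62592564e+02]), 'wrist_force': array([0.16952489, 0.25931758, 0.47245073]), 'torque': array([ 0.0120151 , -0.02865421,  0.02747577]), 'grasp_force': 0.0, 'opening': 0.08542924084778773}
```

```bash
python3 - <<'E'
import cv2,numpy as np
a=cv2.imread('pics/scene0.png');b=cv2.imread('pics/side0.png')
cv2.imwrite('pics/a.png',cv2.resize(a,(800,600),interpolation=cv2.INTER_CUBIC))
cv2.imwrite('pics/b.png',cv2.resize(b,(800,600),interpolation=cv2.INTER_CUBIC))
E
```

```text
(no output)
```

View pics/a.png

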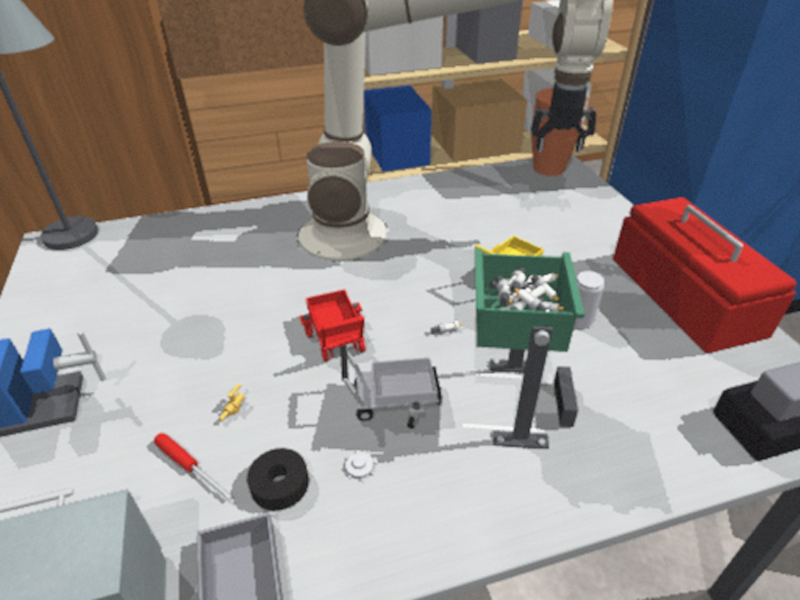

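View pics/b.png

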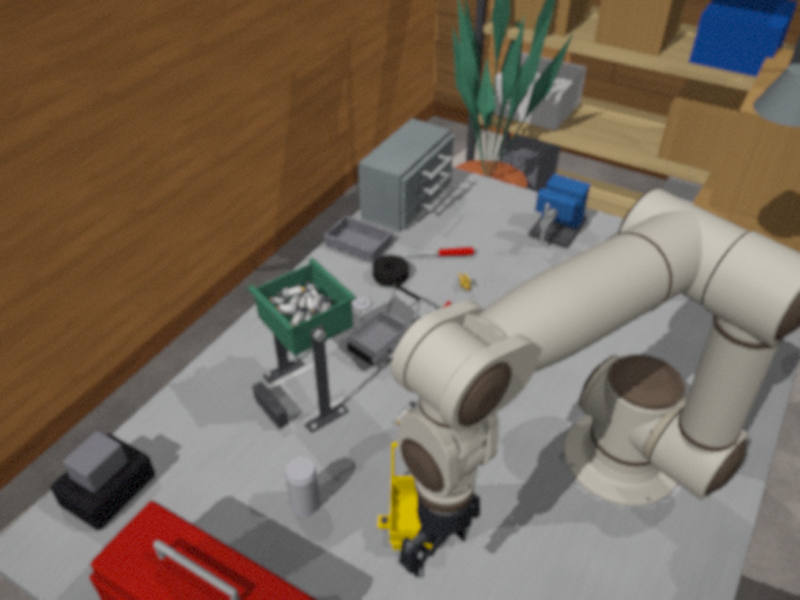

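The scene view shows the grey caddy at about (400,385), its handle at left, with the stand and bin at (525,370). The plug is at (445,327), the gauge at (360,465). In the side view the arm partly hides the caddy. I'm zooming in to measure.

```bash
python3 - <<'E'
import cv2,numpy as np
a=cv2.imread('pics/scene0.png');b=cv2.imread('pics/side0.png')
def crop(im,x0,y0,x1,y1,s,fn):
    c=cv2.resize(im[y0:y1,x0:x1],None,fx=s,fy=s,interpolation=cv2.INTER_CUBIC)
    for k in range((x0+9)//10*10,x1,10):
        cv2.line(c,((k-x0)*s,0),((k-x0)*s,4 if k%50 else 14),(0,0,255),1)
        if k%20==0: cv2.putText(c,str(k),((k-x0)*s,24),0,.4,(0,0,255),1)
    for k in range((y0+9)//10*10,y1,10):
        cv2.line(c,(0,(k-y0)*s),(8,(k-y0)*s),(0,0,255),1)
        if k%20==0: cv2.putText(c,str(k),(10,(k-y0)*s+4),0,.4,(0,0,255),1)
    cv2.imwrite(fn,c)
crop(a,190,150,388,300,4,'pics/c.png')
crop(b,150,160,300,280,5,'pics/d.png')
E
```

```text
(no output)
```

View pics/c.png

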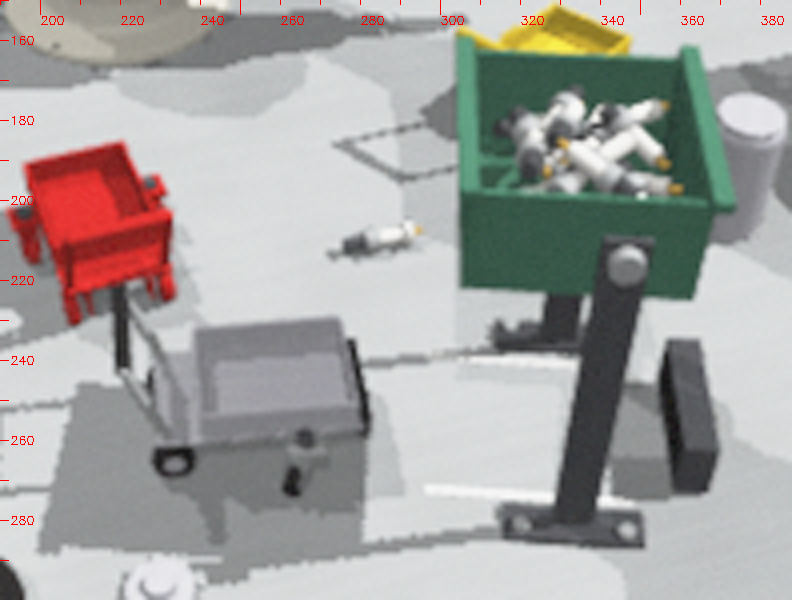

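View pics/d.png

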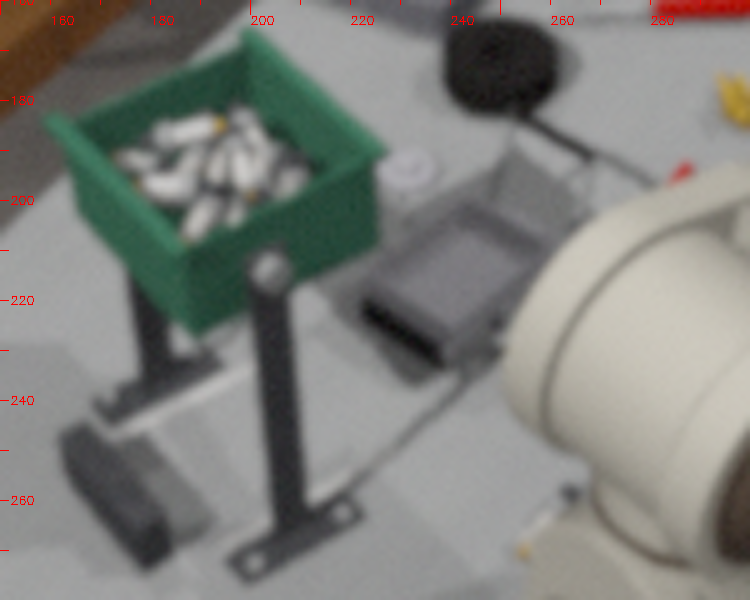

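```bash
cat > fit.py <<'E'
from h import *
from scipy.optimize import least_squares
def fit(pts,x0):
    infos={n:bot.camera_info(n) for n in {p[0] for p in pts}}
    def res(p):
        c,s=np.cos(p[2]),np.sin(p[2]); r=[]
        for n,u,v,X in pts:
            x,y,z=np.array(X)/1000
            r+=list(proj(infos[n],[p[0]+c*x-s*y,p[1]+s*x+c*y,z])[0]-[u,v])
        return np.array(r)
    o=least_squares(res,x0,loss='soft_l1'); r=res(o.x).reshape(-1,2)
    print('x,y mm, yaw',o.x[:2]*1000,np.degrees(o.x[2])); print(r.round(1).tolist()); return o.x
E
python3 - <<'E'
from fit import *
c=lambda u,v,*X:('scene',190+u/4,150+v/4,X)
d=lambda u,v,*X:('side',150+u/5,160+v/5,X)
S=[c(645,547,125,-107,0),c(507,540,25,-107,0),c(500,505,25,-77,6),c(642,513,125,-77,6),c(665,340,150,55,50),c(673,492,150,-55,0),
 d(228,558,125,77,6),d(247,583,125,107,0),d(365,517,25,107,0),d(347,490,25,77,6),d(85,425,150,-55,50)]
C=[c(368,432,146,-40,23),c(350,340,146,40,45),c(195,330,20,45,65),c(340,317,136,45,65),c(358,403,136,-45,65),c(175,461,0,-42,16),c(119,285,-30,40,115),c(122,370,-30,-40,115),
 d(440,368,146,40,23),d(365,290,136,-45,65),d(465,205,20,-45,65),d(525,113,-30,-40,115),d(597,158,-30,40,115)]
s=fit(S,[.45,.2,1.5]);k=fit(C,[.45,0,1.5])
fit(S[:6],s);fit(S[6:],s);fit(C[:8],k);fit(C[8:],k)
def rel(a):
    d=a-s;cc,ss=np.cos(s[2]),np.sin(s[2]);return (cc*d[0]+ss*d[1])*1e3,(-ss*d[0]+cc*d[1])*1e3
print('caddy in stand',rel(k[:2] if 0 else k),np.degrees(k[2]-s[2]))
i=bot.camera_info('scene')
for n,u,v,z in [('plug',283.7,210.5,.01),('gauge',229,297,.014),('castorR',263,270,.012),('yel',330,158,.05),('oil',378,182,.12),('red corner nearest',230,220,.03)]:
    p=ray(i,u,v,z);print(n,p[:2],rel(np.r_[p[:2],0]))
E
```

```text
x,y mm, yaw [654.0077204  133.36287132] 69.60536828815118
[[0.4, 0.5], [-0.9, 0.4], [0.5, -0.8], [0.1, -1.0], [-0.7, -1.5], [-0.3, -0.2], [-1.1, -0.5], [0.1, 1.1], [0.2, 0.1], [-1.3, -0.7], [-0.2, -1.4]]
x,y mm, yaw [594.31418012 -82.08984355] 79.43993963528543
[[0.1, 0.3], [0.8, -1.4], [-1.6, -1.3], [0.0, -1.1], [-0.0, -0.3], [-0.8, -0.5], [-0.2, 0.7], [-0.2, -0.3], [-0.6, 0.9], [-0.9, -3.8], [0.2, -2.7], [-2.2, -0.0], [-0.6, 0.2]]
x,y mm, yaw [654.39498514 134.21845831] 68.85772292408505
[[0.3, 1.0], [-1.1, 0.5], [0.4, -0.6], [0.2, -0.5], [-0.0, -1.0], [-0.1, 0.3]]
x,y mm, yaw [653.09885321 134.17071443] 70.35217120470891
[[-0.5, -0.0], [0.8, 1.4], [0.6, 0.2], [-0.9, -0.6], [-0.1, -0.7]]
x,y mm, yaw [595.96072946 -82.02063526] 79.28474692969137
[[0.3, 0.9], [1.1, -0.9], [-1.4, -0.9], [0.3, -0.6], [0.2, 0.2], [-0.6, -0.1], [-0.1, 1.0], [-0.1, 0.1]]
x,y mm, yaw [591.00756463 -80.63937667] 80.21100401232579
[[0.4, 1.7], [-0.1, -3.0], [0.6, -2.1], [-1.9, 0.5], [0.0, 0.6]]
caddy in stand (np.float64(-222.74924215970168), np.float64(-19.130243476348944)) 9.834571347134244
plug [0.4524185  0.13423371] (np.float64(-69.43441624722911), np.float64(189.2559969524749))
gauge [ 0.73834078 -0.12604308] (np.float64(-213.75625917140718), np.float64(-169.44549235802842))
castorR [ 0.67664003 -0.01022634] (np.float64(-126.7012644973124), np.float64(-71.2521663477149))
yel [0.26132572 0.39311778] (np.float64(106.6285955284203), np.float64(458.58707748699106))
oil [0.52436284 0.43171075] (np.float64(234.46664286127242), np.float64(225.4875812820908))
red corner nearest [ 0.46414837 -0.05736111] (np.float64(-244.93137279041838), np.float64(111.49365314816497))
```

Measured, with the two cameras agreeing to about 2–3 mm:

| Item | World x, y (mm) | Yaw |
|---|---|---|
| Stand | (654, 133.5) | 69.6° |
| Caddy | (595, −82) | 79.4° |

In the stand frame the caddy is at (−223, −19) with a heading of +9.8°. The given sizes project well. I'm moving over behind the handle.

play_rows([
  {"slide":[-15,-13,0],"angular":[0,0,0],"claw":1},
  {"slide":[-29,-26,0],"angular":[0,0,0],"claw":1},
  {"slide":[-29,-26,0],"angular":[0,0,0],"claw":1},
  {"slide":[-29,-26,0],"angular":[0,0,0],"claw":1},
  {"slide":[-29,-26,0],"angular":[0,0,0],"claw":1},
  {"slide":[-29,-26,0],"angular":[0,0,0],"claw":1},
  {"slide":[-29,-26,0],"angular":[0,0,0],"claw":1},
  {"slide":[-29,-26,0],"angular":[0,0,0],"claw":1},
], squeeze=30)

```text
time: 0.95
ee_pos: [0.3146, 0.2721, 0.2502]
tcp_rot: [180.0, 0.0, 162.6]
wrist_force: [0.4, 0.6, 0.0]
opening: 0.0854
grasp_force: 0.0
```

play_rows([
  {"slide":[-29,-26,0],"angular":[0,0,0],"claw":1},
  {"slide":[-29,-26,0],"angular":[0,0,0],"claw":1},
  {"slide":[-29,-26,0],"angular":[0,0,0],"claw":1},
  {"slide":[-29,-26,0],"angular":[0,0,0],"claw":1},
  {"slide":[-29,-26,0],"angular":[0,0,0],"claw":1},
  {"slide":[-29,-26,0],"angular":[0,0,0],"claw":1},
  {"slide":[-29,-26,0],"angular":[0,0,0],"claw":1},
  {"slide":[-29,-26,0],"angular":[0,0,0],"claw":1},
])

```text
time: 1.75
ee_pos: [0.4739, 0.004, 0.2502]
tcp_rot: [180.0, -0.0, 162.6]
wrist_force: [0.8, 0.9, 0.3]
opening: 0.0856
grasp_force: 0.0
```

play_rows([
  {"slide":[-29,-26,0],"angular":[0,0,0],"claw":1},
  {"slide":[-29,-26,0],"angular":[0,0,0],"claw":1},
  {"slide":[-29,-26,0],"angular":[0,0,0],"claw":1},
  {"slide":[-29,-26,0],"angular":[0,0,0],"claw":1},
  {"slide":[-29,-26,0],"angular":[0,0,0],"claw":1},
  {"slide":[-15,-13,0],"angular":[0,0,0],"claw":1},
  {"slide":[0,0,0],"angular":[0,0,-6.8],"claw":1},
  {"slide":[0,0,0],"angular":[0,0,0],"claw":1},
])

```text
time: 2.55
ee_pos: [0.5833, -0.1793, 0.2494]
tcp_rot: [180.0, -0.1, 169.4]
wrist_force: [-1.3, 0.9, 0.3]
opening: 0.0852
grasp_force: 0.0
```

play_rows([
  {"slide":[0,0,0],"angular":[-8,0,0],"claw":1},
  {"slide":[0,0,0],"angular":[-8,0,0],"claw":1},
  {"slide":[0,0,0],"angular":[-8,0,0],"claw":1},
  {"slide":[0,0,0],"angular":[-8,0,0],"claw":1},
  {"slide":[0,0,0],"angular":[-8,0,0],"claw":1},
  {"slide":[0,0,0],"angular":[0,0,0],"claw":1},
])

```text
time: 3.15
ee_pos: [0.5825, -0.1802, 0.2471]
tcp_rot: [139.7, -0.4, 169.1]
wrist_force: [0.7, 0.2, -1.0]
opening: 0.0852
grasp_force: 0.0
```

```bash
cat > crop.py <<'E'
import cv2
def crop(fn,x0,y0,x1,y1,s,out):
    im=cv2.imread(fn); c=cv2.resize(im[y0:y1,x0:x1],None,fx=s,fy=s,interpolation=cv2.INTER_CUBIC)
    for k in range((x0+9)//10*10,x1,10):
        cv2.line(c,((k-x0)*s,0),((k-x0)*s,4),(0,0,255),1)
        if k%50==0: cv2.putText(c,str(k),((k-x0)*s,16),0,.4,(0,0,255),1)
    for k in range((y0+9)//10*10,y1,10):
        cv2.line(c,(0,(k-y0)*s),(5,(k-y0)*s),(0,0,255),1)
        if k%50==0: cv2.putText(c,str(k),(7,(k-y0)*s+4),0,.4,(0,0,255),1)
    return c
E
python3 - <<'E'
from h import *; from crop import *
i,im=snap('wrist','w1.png'); snap('side','s1.png'); 
print(bot.get_obs()['q'],bot.get_obs()['ee_pos'],bot.get_obs()['tcp_rot'])
w=crop('pics/w1.png',112,84,512,384,2,0)
cv2.imwrite('pics/w1c.png',w); cv2.imwrite('pics/s1c.png',crop('pics/s1.png',150,140,350,290,4,0))
h=np.array([.184,.983,0])
print('pred handle ends',proj(i,[[.5895+.0393,-.1115-.0074,.115],[.5895-.0393,-.1115+.0074,.115]]))
E
```

```text
[-32.12386847  24.85395865  26.44002426 108.67981791  36.58246158
 -27.03429872] [ 0.58310097 -0.17892815  0.24954913] [ 1.40132663e+02 -1.66087433e-01  1.69282737e+02]
pred handle ends [[224.45467424 217.78527822]
 [221.18602667 135.67303672]]
```

View pics/w1c.png

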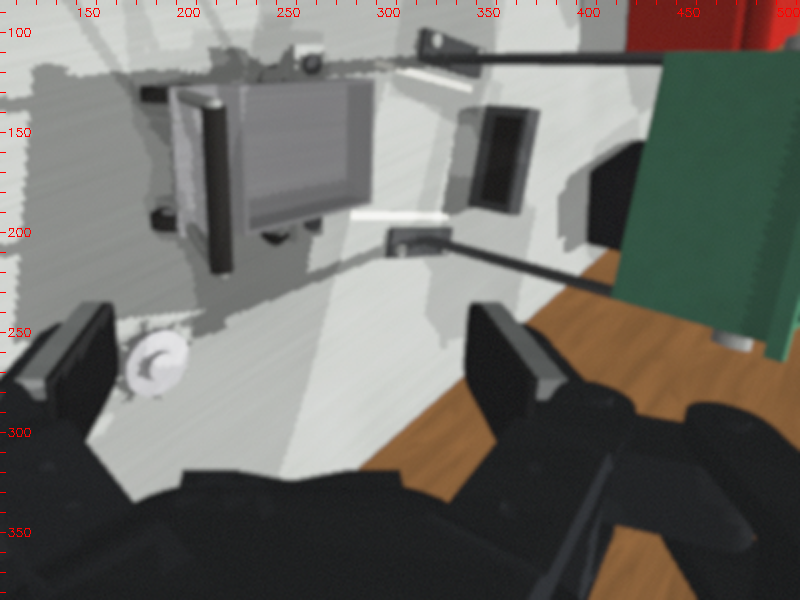

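View pics/s1c.png

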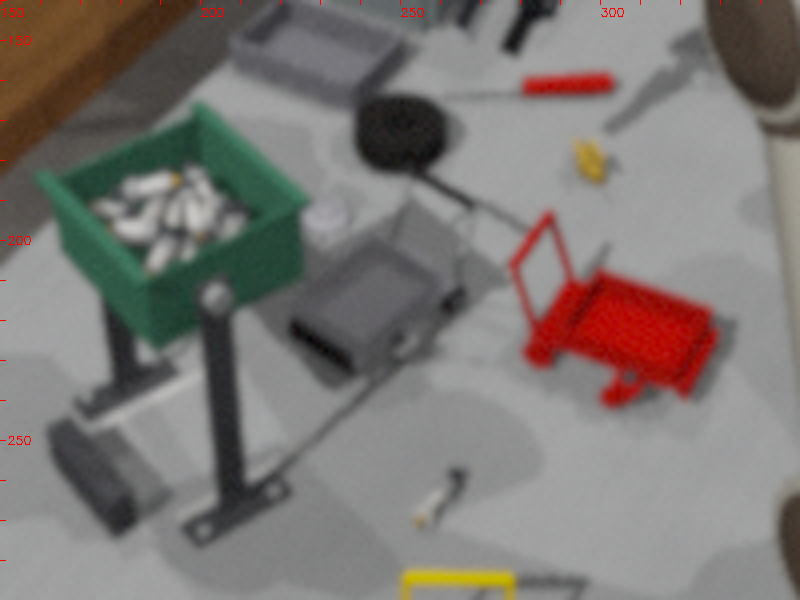

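The wrist view shows the handle bar running from (219,135.5) to (222,219) in native pixels, within 3 px of the prediction. The side view shows the caddy and stand clear of the arm. I'm refitting with these points.

```bash
python3 - <<'E'
from fit import *
c=lambda u,v,*X:('scene',190+u/4,150+v/4,X)
d=lambda u,v,*X:('side',150+u/4,140+v/4,X)
w=lambda u,v,*X:('wrist',112+u/2,84+v/2,X)
S1=[c(645,547,125,-107,0),c(507,540,25,-107,0),c(500,505,25,-77,6),c(642,513,125,-77,6),c(673,492,150,-55,0)]
S2=[d(183,525,125,77,6),d(197,547,125,107,0),d(291,492,25,107,0),d(275,472,25,77,6),d(118,535,160,55,0)]
S3=[w(388,229,25,-77,6),w(388,257,25,-107,0),w(452,254,125,-107,0),w(450,228,125,-77,6),w(420,28,25,107,6),w(418,57,25,77,6),w(480,76,125,77,6)]
C1=[c(368,432,146,-40,23),c(195,330,20,45,65),c(340,317,136,45,65),c(358,403,136,-45,65),c(175,461,0,-42,16),c(119,285,-30,40,115),c(122,370,-30,-40,115)]
C2=[d(352,374,146,40,23),d(292,322,146,-40,34),d(438,298,20,45,65),d(418,170,-30,-37,115),d(472,206,-30,37,115)]
C3=[w(375,80,136,45,65),w(373,203,136,-45,65),w(245,230,20,-45,65),w(220,272,-30,-40,115),w(214,103,-30,40,115)]
for T in (S1,S2,S3,S1+S2+S3): s=fit(T,[.654,.133,1.21])
for T in (C1,C2,C3,C1+C2+C3): k=fit(T,[.594,-.082,1.38])
i=bot.camera_info('wrist')
for p in [(222,217),(218.8,138)]: print('handle',ray(i,*p,.115))
from scipy.spatial.transform import Rotation as Ro
o=bot.get_obs();R=Ro.from_euler('xyz',o['tcp_rot'],degrees=True)
hc=(ray(i,222,217,.115)+ray(i,218.8,138,.115))/2
print('tool-frame handle offset mm',R.inv().apply(hc-o['ee_pos'])*1e3)
E
```

```text
x,y mm, yaw [654.5211331 133.2040902] 69.55207343989234
[[0.4, 0.7], [-0.9, 0.6], [0.5, -0.6], [0.1, -0.8], [-0.2, -0.0]]
x,y mm, yaw [653.96835578 133.39949856] 69.39806100561215
[[-1.4, -0.1], [0.1, 0.9], [0.3, 0.5], [-0.7, -0.7], [3.0, -0.5]]
x,y mm, yaw [652.42129746 127.13953822] 69.87247228769698
[[1.7, -0.0], [-3.2, 0.6], [-4.4, -0.8], [1.4, -0.9], [1.4, -0.8], [-0.3, 2.0], [-0.7, 0.4]]
x,y mm, yaw [654.53278934 131.56983873] 70.13070311874209
[[0.2, 0.5], [-1.1, 0.7], [0.2, -0.5], [-0.2, -1.0], [-0.6, -0.3], [-0.7, -0.4], [0.9, 0.6], [0.9, -0.0], [-0.3, -1.2], [3.7, -0.6], [3.4, 0.1], [-1.3, 0.6], [-2.9, -1.0], [2.8, -1.1], [2.9, -0.1], [1.3, 2.6], [0.5, 0.7]]
x,y mm, yaw [595.63107793 -81.54099784] 79.28465245746358
[[0.5, 0.7], [-1.2, -1.0], [0.4, -0.7], [0.3, 0.1], [-0.5, -0.2], [0.1, 0.9], [0.0, -0.1]]
x,y mm, yaw [593.01231111 -84.97876128] 78.0654294680396
[[-0.8, 0.4], [-1.2, 0.7], [1.9, -5.7], [-0.2, 0.1], [0.9, -0.2]]
x,y mm, yaw [595.91964022 -83.17516279] 79.43476553886723
[[1.0, -0.8], [-0.2, 0.2], [-0.4, 2.1], [0.1, -2.1], [-0.1, 0.5]]
x,y mm, yaw [595.7468591  -82.90715578] 79.35104292961961
[[0.0, 0.8], [-1.7, -0.9], [-0.0, -0.7], [-0.1, 0.2], [-0.9, -0.1], [-0.4, 1.0], [-0.4, 0.1], [-0.9, 0.7], [-1.7, 1.3], [1.2, -5.7], [-1.3, 0.2], [0.0, -0.3], [1.1, -0.8], [-0.1, 0.2], [-0.3, 2.0], [0.2, -2.4], [0.2, 0.2]]
handle [ 0.62881957 -0.11985363  0.115     ]
handle [ 0.55279757 -0.10586554  0.115     ]
tool-frame handle offset mm [  4.3230832  -35.33078809 145.81143918]
```

play_rows([
  {"slide":[2,-18,5],"angular":[0,0,0],"claw":1},
  {"slide":[2,-17,10],"angular":[0,0,0],"claw":1},
  {"slide":[0,0,30],"angular":[0,0,0],"claw":1},
  {"slide":[0,0,30],"angular":[0,0,0],"claw":1},
  {"slide":[0,0,30],"angular":[0,0,0],"claw":1},
  {"slide":[0,0,25],"angular":[0,0,0],"claw":1},
  {"slide":[0,0,16],"angular":[0,0,0],"claw":1},
  {"slide":[0,0,0],"angular":[0,0,0],"claw":1},
])

```text
time: 4.05
ee_pos: [0.5908, -0.1101, 0.1145]
tcp_rot: [140.1, -0.1, 169.5]
wrist_force: [-0.3, 0.4, -0.9]
opening: 0.0854
grasp_force: 0.0
```

```bash
python3 - <<'E'
from h import *; from crop import *
i,im=snap('scene','s2.png'); snap('wrist','w2.png'); o=bot.get_obs(); print(o['q'],o['ee_pos'],o['tcp_rot'],o['wrist_force'])
a=crop('pics/s2.png',190,170,310,290,3,0); b=crop('pics/w2.png',112,84,312,204,2,0)
o=np.zeros((360,800,3),np.uint8);o[:,:360]=a;o[:240,380:780]=b
cv2.imwrite('pics/e.png',o)
E
```

```text
[-26.51948249  20.40951313   6.19242304  88.69868924  38.10526667
 -20.47441389] [ 0.59158617 -0.11175193  0.11664351] [1.40082608e+02 5.71743432e-02 1.69456928e+02] [-1.22429219 -0.32121736  1.18278186]
```

View pics/e.png

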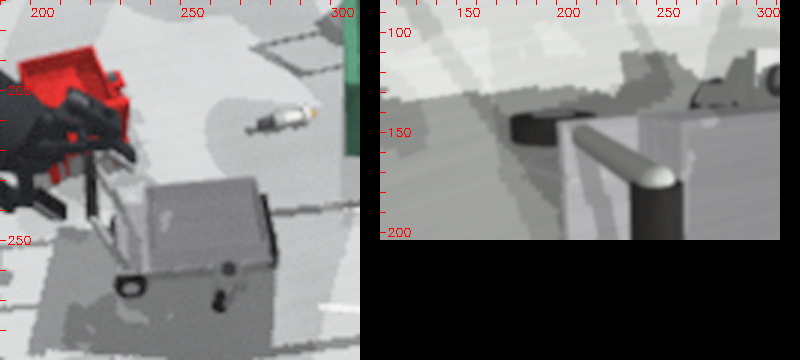

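The picture shows the bar between the open fingers at about (218,230), with the caddy unmoved. Closing.

play_rows([
  {"slide":[0,0,0],"angular":[0,0,0],"claw":-1},
  {"slide":[0,0,0],"angular":[0,0,0],"claw":-1},
  {"slide":[0,0,0],"angular":[0,0,0],"claw":-1},
  {"slide":[0,0,0],"angular":[0,0,0],"claw":-1},
  {"slide":[0,0,0],"angular":[0,0,0],"claw":-1},
  {"slide":[0,0,0],"angular":[0,0,0],"claw":-1},
  {"slide":[0,0,0],"angular":[0,0,0],"claw":-1},
  {"slide":[0,0,0],"angular":[0,0,0],"claw":-1},
], squeeze=30)

```text
time: 4.95
ee_pos: [0.5916, -0.1121, 0.1158]
tcp_rot: [140.0, -0.0, 169.4]
wrist_force: [-0.4, -0.9, -0.7]
opening: 0.0111
grasp_force: 29.1
```

```bash
python3 - <<'E'
from h import *
snap('scene','s3.png'); o=bot.get_obs(); print(o['ee_pos'],o['tcp_rot'],o['wrist_force'],o['torque'],o['opening'],o['grasp_force'])
E
```

```text
[ 0.59162979 -0.11204283  0.11580186] [ 1.40003252e+02 -1.17357287e-02  1.69395442e+02] [ 9.10454726e-01  8.01277812e-04 -8.13228244e-01] [-0.74646987  0.12937691  0.01952021] 0.010829779625187583 29.14386212825775
```

Cleanly gripped, with forces around 1 N. Rolling straight ahead about 62 mm.

play_rows([
  {"slide":[0,2.3,1.93],"angular":[0,0,0],"claw":-1},
  {"slide":[0,3.83,3.21],"angular":[0,0,0],"claw":-1},
  {"slide":[0,3.83,3.21],"angular":[0,0,0],"claw":-1},
  {"slide":[0,3.83,3.21],"angular":[0,0,0],"claw":-1},
  {"slide":[0,3.83,3.21],"angular":[0,0,0],"claw":-1},
  {"slide":[0,3.83,3.21],"angular":[0,0,0],"claw":-1},
  {"slide":[0,3.83,3.21],"angular":[0,0,0],"claw":-1},
  {"slide":[0,3.83,3.21],"angular":[0,0,0],"claw":-1},
])

```text
time: 5.8
ee_pos: [0.5987, -0.0742, 0.116]
tcp_rot: [140.0, 0.0, 169.4]
wrist_force: [0.6, 0.3, -0.5]
opening: 0.011
grasp_force: 29.2
```

play_rows([
  {"slide":[0,3.83,3.21],"angular":[0,0,0],"claw":-1},
  {"slide":[0,3.83,3.21],"angular":[0,0,0],"claw":-1},
  {"slide":[0,3.83,3.21],"angular":[0,0,0],"claw":-1},
  {"slide":[0,3.83,3.21],"angular":[0,0,0],"claw":-1},
  {"slide":[0,3.83,3.21],"angular":[0,0,0],"claw":-1},
  {"slide":[0,2.3,1.93],"angular":[0,0,0],"claw":-1},
  {"slide":[0,0,0],"angular":[0,0,0],"claw":-1},
])

```text
time: 6.5
ee_pos: [0.6038, -0.0467, 0.1159]
tcp_rot: [140.0, -0.0, 169.4]
wrist_force: [0.0, 0.4, -0.8]
opening: 0.0109
grasp_force: 29.2
```

```bash
python3 - <<'E'
from h import *; from crop import *
i,im=snap('scene','s4.png'); j,_=snap('side','d4.png'); k,_=snap('wrist','w4.png'); o=bot.get_obs(); print(o['ee_pos'],o['tcp_rot'],o['wrist_force'],o['torque'],o['opening'],o['q'])
h=np.array([np.cos(np.radians(79.35)),np.sin(np.radians(79.35))])
n=np.array([-h[1],h[0]]);p=np.array([.5957,-.0829])+.062*h
W=lambda x,y,z:np.r_[p+x/1e3*h+y/1e3*n,z/1e3]
for c in (i,j,k): print(proj(c,[W(81,55,12),W(95,55,12),W(81,-55,12),W(146,0,34),W(136,-45,65),W(136,45,65)]).round(1).tolist())
a=crop('pics/s4.png',210,195,340,295,4,0); b=crop('pics/w4.png',190,0,340,200,2,0);d=crop('pics/d4.png',200,180,270,240,4,0)
o=np.zeros((600,800,3),np.uint8);o[:400,:520]=a;o[:400,500:800]=b;o[360:600,:280]=d
cv2.imwrite('pics/f.png',o)
E
```

```text
[ 0.60375574 -0.04722105  0.11592159] [ 1.39997662e+02 -8.28692811e-03  1.69393253e+02] [-0.34880538  0.70148926 -0.85714446] [-0.6761575   0.16484048  0.03896364] 0.011103819971069176 [-20.61553425  16.86484599   1.84711312  83.28816637  39.27303603
 -12.97387195]
[[276.3, 237.9], [280.7, 237.6], [281.7, 265.3], [300.4, 244.5], [300.7, 249.1], [295.0, 227.0]]
[[240.8, 237.8], [238.2, 240.0], [219.3, 223.7], [217.3, 236.2], [210.0, 222.8], [227.9, 234.8]]
[[273.6, 123.2], [284.4, 122.8], [271.9, 234.4], [332.6, 176.1], [349.4, 227.3], [357.9, 134.8]]
```

View pics/f.png

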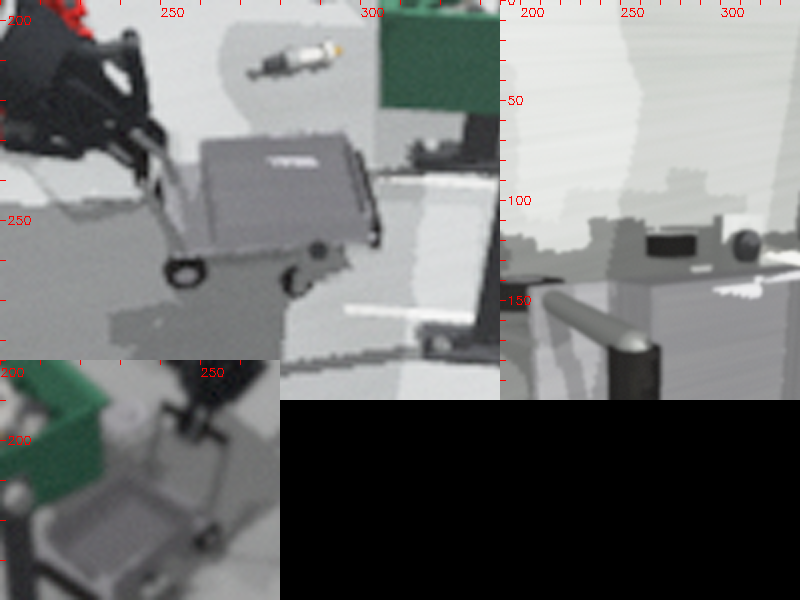

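After 66 mm of straight rolling, both castors trail: the left wheel is at wrist (272,122) and the right at scene (281,266), both as predicted. The nose is still before the stand. Now a gentle arc of −0.49° per 5 mm.

play_rows([
  {"slide":[0.23,3.83,3.21],"angular":[0,-0.315,0.375],"claw":-1},
  {"slide":[0.23,3.83,3.21],"angular":[0,-0.315,0.375],"claw":-1},
  {"slide":[0.23,3.83,3.21],"angular":[0,-0.315,0.375],"claw":-1},
  {"slide":[0.23,3.83,3.21],"angular":[0,-0.315,0.375],"claw":-1},
  {"slide":[0.23,3.83,3.21],"angular":[0,-0.315,0.375],"claw":-1},
  {"slide":[0.23,3.83,3.21],"angular":[0,-0.315,0.375],"claw":-1},
  {"slide":[0.23,3.83,3.21],"angular":[0,-0.315,0.375],"claw":-1},
  {"slide":[0.23,3.83,3.21],"angular":[0,-0.315,0.375],"claw":-1},
])

```text
time: 7.45
ee_pos: [0.6106, -0.0073, 0.116]
tcp_rot: [140.0, 0.0, 165.4]
wrist_force: [-1.0, -0.7, -1.3]
opening: 0.011
grasp_force: 29.3
```

play_rows([
  {"slide":[0.23,3.83,3.21],"angular":[0,-0.315,0.375],"claw":-1},
  {"slide":[0.23,3.83,3.21],"angular":[0,-0.315,0.375],"claw":-1},
  {"slide":[0.23,3.83,3.21],"angular":[0,-0.315,0.375],"claw":-1},
  {"slide":[0.23,3.83,3.21],"angular":[0,-0.315,0.375],"claw":-1},
  {"slide":[0.23,3.83,3.21],"angular":[0,-0.315,0.375],"claw":-1},
  {"slide":[0.23,3.83,3.21],"angular":[0,-0.315,0.375],"claw":-1},
  {"slide":[0,0,0],"angular":[0,0,0],"claw":-1},
])

```text
time: 8.15
ee_pos: [0.6173, 0.0222, 0.116]
tcp_rot: [140.0, 0.0, 162.6]
wrist_force: [0.6, -0.2, -1.7]
opening: 0.011
grasp_force: 29.3
```

```bash
python3 - <<'E'
from h import *; from crop import *
for n in ('scene','side','wrist'): snap(n,n[0:2]+'5.png')
o=bot.get_obs(); print(o['time'],o['ee_pos'],o['tcp_rot'],o['wrist_force'],o['torque'],o['opening'])
a=crop('pics/sc5.png',245,205,375,295,4,0); b=crop('pics/wr5.png',262,100,512,300,2,0)
o=np.zeros((600,800,3),np.uint8);o[:360,:520]=a;o[200:600,300:800]=b;cv2.imwrite('pics/g.png',o)
E
```

```text
8.3 [0.61730342 0.02151192 0.11598042] [1.40000436e+02 8.80112263e-04 1.62550037e+02] [ 0.65088735 -0.01199514 -1.76958019] [-0.62756175  0.19758445  0.08166805] 0.010985596090232875
```

View pics/g.png

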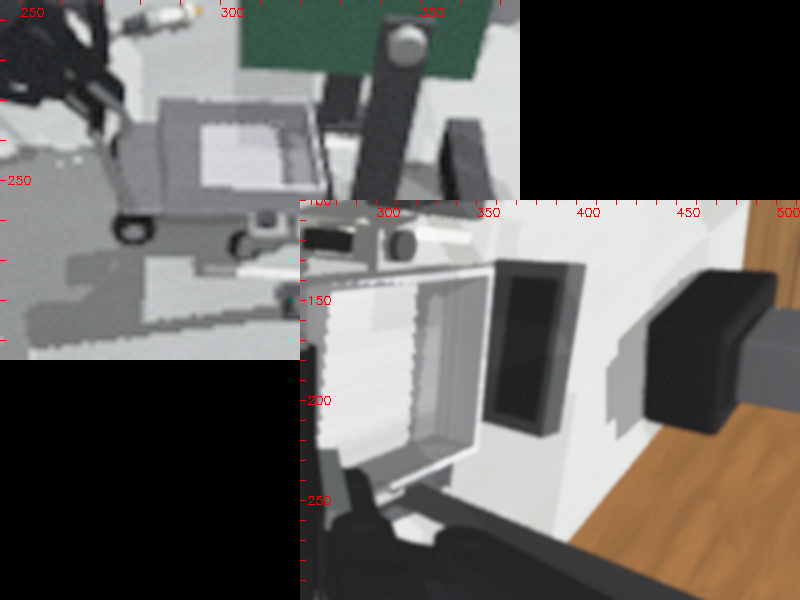

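The wrist view shows the tray's front rim from (359.5,131.5) to (351,222), and the stop block's top back edge from (404.5,132.5) to (391,218). The scene view shows the caddy nose about to pass between the legs. I'm computing relative yaw and offset from the same picture.

```bash
python3 - <<'E'
from h import *
i=bot.camera_info('wrist'); o=bot.get_obs()
w=lambda u,v,z:ray(i,262+(u-300)/2,100+(v-200)/2,z)
def ln(n,a,b):
    d=a-b;print(n,a[:2]*1e3,b[:2]*1e3,'mid',(a+b)[:2]*500,'len',np.hypot(*d[:2])*1e3,'heading',np.degrees(np.arctan2(d[1],d[0]))-90)
    return (a+b)/2
f=ln('tray front',w(495,263,.065),w(479,444,.065))
ln('stop topback',w(585,265,.05),w(558,436,.05))
ln('stop bottom face',w(498,262,0),w(485,420,0))
ln('tray far side (rear->front)',w(495,263,.065),w(330,275,.065))
# predictions
psi=np.radians(o['tcp_rot'][2]-90);h=np.array([np.cos(psi),np.sin(psi)]);n=np.array([-h[1],h[0]])
O=o['ee_pos'][:2]+.030*h+.0013*n; print('pred origin',O*1e3,np.degrees(psi),'tray front mid',(O+.136*h)*1e3)
for th in (69.5,70.1):
  t=np.radians(th);S=np.array([.6543,.1332]);c=np.array([np.cos(t),np.sin(t)]);m=np.array([-c[1],c[0]])
  print(th,'origin in stand',(O-S)@c*1e3,(O-S)@m*1e3,'stop mid',(S+.15*c)*1e3)
E
```

```text
tray front [619.63920681 192.18739701] [703.83171423 166.42199865] mid [661.73546052 179.30469783] len 88.04677199347245 heading 72.98433918010866
stop topback [664.9238888  310.47337392] [767.89312947 271.58877548] mid [716.40850913 291.0310747 ] len 110.06669123551842 heading 69.31180137667255
stop bottom face [660.81789368 296.71445774] [767.22883437 265.77397642] mid [714.02336402 281.24421708] len 110.81787618900067 heading 73.78746582576508
tray far side (rear->front) [619.63920681 192.18739701] [588.0367406   93.74859175] mid [603.8379737  142.96799438] len 103.38720546038772 heading -17.798534934263344
pred origin [625.05943525  50.52112729] 72.55003747832926 tray front mid [665.84213415 180.26229836]
69.5 origin in stand -87.6832623125522 -1.5659276964172752 stop mid [706.83110719 273.70082839]
70.1 origin in stand -87.69485264042417 -0.6476416420629417 stop mid [705.35693253 274.24321905]
```

```bash
cat > rapid.py <<'E'
from h import *
from scipy.optimize import least_squares
def box(x0,x1,y0,y1,z): return [((x0,y0,z),(x1,y0,z)),((x1,y0,z),(x1,y1,z)),((x1,y1,z),(x0,y1,z)),((x0,y1,z),(x0,y0,z))]
STAND=box(25,125,77,107,6)+box(25,125,-107,-77,6)+[((150,-55,50),(150,55,50)),((150,-55,0),(150,-55,50)),((150,55,0),(150,55,50)),((150,55,50),(168,55,50)),((150,-55,50),(168,-55,50))]
CADDY=box(20,136,-45,45,65)+[((146,-40,23),(146,40,23)),((146,-40,45),(146,40,45)),((-30,-40,121),(-30,40,121))]
def world(p,X):
    X=np.atleast_2d(X)/1e3;c,s=np.cos(p[2]),np.sin(p[2])
    return np.c_[p[0]+c*X[:,0]-s*X[:,1],p[1]+s*X[:,0]+c*X[:,1],X[:,2]]
def track(info,im,segs,p,w=6,its=8):
    g=cv2.GaussianBlur(cv2.cvtColor(im,cv2.COLOR_BGR2GRAY),(0,0),1).astype(np.float32)
    for k in range(its):
        ww=max(2,w-k); M=[]
        for a,b in segs:
            P=np.array(a)+np.linspace(.08,.92,20)[:,None]*(np.array(b)-a); q=proj(info,world(p,P))
            t=q[-1]-q[0]; L=np.hypot(*t)
            if L<5: continue
            n=np.array([-t[1],t[0]])/L
            for X,u in zip(P,q):
                if not(15<u[0]<497 and 15<u[1]<369): continue
                s=np.arange(-ww-1,ww+1.01,.25); xy=u+s[:,None]*n
                v=cv2.remap(g,xy[:,0].astype(np.float32)[None],xy[:,1].astype(np.float32)[None],1)[0]
                d=abs(np.gradient(v)); j=d.argmax()
                if d[j]>1.5 and 0<j<len(s)-1: M.append((X,u+s[j]*n,n))
        X=np.array([m[0] for m in M]);U=np.array([m[1] for m in M]);N=np.array([m[2] for m in M])
        f=lambda p:((proj(info,world(p,X))-U)*N).sum(1)
        p=least_squares(f,p,loss='cauchy',f_scale=.5).x
    r=abs(f(p)); return p,len(r),np.median(r)
def rel(k,s):
    d=(k-s)[:2]*1e3;c,t=np.cos(s[2]),np.sin(s[2]);return np.array([c*d[0]+t*d[1],-t*d[0]+c*d[1],np.degrees(k[2]-s[2])])
def show(n,p): print(n,np.r_[p[0][:2]*1e3,np.degrees(p[0][2])].round(1),p[1],round(float(p[2]),2))
E
python3 - <<'E'
from rapid import *
o=bot.get_obs(); psi=np.radians(o['tcp_rot'][2]-90)
k0=np.r_[o['ee_pos'][:2]+.03*np.array([np.cos(psi),np.sin(psi)]),psi]; s0=np.array([.6543,.1332,np.radians(69.6)])
for n,fs in (('scene',['scene0','s3','sc5']),('side',['s1','si5']),('wrist',['wr5'])):
    i=bot.camera_info(n)
    for f in fs:
        im=cv2.imread(f'pics/{f}.png'); S=track(i,im,STAND,s0); show(n+f+' stand',S)
        if f[-1]=='5':
            C=track(i,im,CADDY,k0); show('  caddy',C); print('  rel',rel(C[0],S[0]).round(1))
        elif n=='scene' or f=='s1':
            C=track(i,im,CADDY,np.array([.5957,-.0825,np.radians(79.4)])); show('  caddy',C); print('  rel',rel(C[0],S[0]).round(1))
E
```

```text
scenescene0 stand [654.  131.7  68.6] 212 0.56
  caddy [596.3 -79.5  79.5] 135 0.47
  rel [-217.7  -23.3   10.9]
scenes3 stand [654.2 131.5  68.7] 215 0.5
  caddy [595.8 -79.4  79.3] 120 0.56
  rel [-217.8  -22.2   10.6]
scenesc5 stand [652.8 132.5  68.2] 195 0.68
  caddy [628.5  57.3  73.1] 118 0.9
  rel [-78.8  -5.4   4.9]
sides1 stand [650.7 134.8  68.1] 193 0.44
  caddy [614.3 -72.3  80.6] 95 0.72
  rel [-205.7  -43.3   12.5]
sidesi5 stand [651.4 134.6  68.5] 197 0.49
  caddy [626.4  59.8  71.9] 88 1.22
  rel [-78.8  -4.2   3.4]
wristwr5 stand [652.  129.   68.9] 209 0.58
  caddy [631.4  54.7  77.4] 78 1.12
  rel [-76.8  -7.5   8.5]
```

The edge fits put the stand's yaw at about 68.7°, so the caddy is now near (−87, −3) mm with a 3.9° heading. I'll finish the turn over the next 55 mm.

play_rows([
  {"slide":[0.17,3.83,3.21],"angular":[0,-0.228,0.272],"claw":-1},
  {"slide":[0.17,3.83,3.21],"angular":[0,-0.228,0.272],"claw":-1},
  {"slide":[0.17,3.83,3.21],"angular":[0,-0.228,0.272],"claw":-1},
  {"slide":[0.17,3.83,3.21],"angular":[0,-0.228,0.272],"claw":-1},
  {"slide":[0.17,3.83,3.21],"angular":[0,-0.228,0.272],"claw":-1},
  {"slide":[0.17,3.83,3.21],"angular":[0,-0.228,0.272],"claw":-1},
])

```text
time: 8.9
ee_pos: [0.6259, 0.0508, 0.116]
tcp_rot: [140.0, 0.0, 160.4]
wrist_force: [0.0, -0.9, -0.8]
opening: 0.0107
grasp_force: 29.4
```

play_rows([
  {"slide":[0.17,3.83,3.21],"angular":[0,-0.228,0.272],"claw":-1},
  {"slide":[0.17,3.83,3.21],"angular":[0,-0.228,0.272],"claw":-1},
  {"slide":[0.17,3.83,3.21],"angular":[0,-0.228,0.272],"claw":-1},
  {"slide":[0,0,0],"angular":[0,0,0],"claw":-1},
])

```text
time: 9.3
ee_pos: [0.6304, 0.0652, 0.116]
tcp_rot: [140.0, 0.0, 159.4]
wrist_force: [-0.4, 0.3, -1.7]
opening: 0.0108
grasp_force: 29.3
```

```bash
python3 - <<'E'
from rapid import *; from crop import crop
I={};
for n in ('scene','side','wrist'): I[n]=snap(n,n[:2]+'6.png')
o=bot.get_obs(); print(o['time'],o['ee_pos'],o['tcp_rot'],o['wrist_force'],o['torque'])
psi=np.radians(o['tcp_rot'][2]-90);h=np.array([np.cos(psi),np.sin(psi)])
k0=np.r_[o['ee_pos'][:2]+.03*h+.0013*np.array([-h[1],h[0]]),psi]; s0=np.array([.6528,.1325,np.radians(68.7)])
print('tcp rel',rel(k0,s0))
for n in I:
    i,im=I[n]; im=np.ascontiguousarray(im[:,:,::-1])
    S=track(i,im,STAND,s0,4); C=track(i,im,CADDY,k0,4); show(n+' stand',S); show('  caddy',C); print('  rel',rel(C[0],S[0]).round(1))
cv2.imwrite('pics/k.png',crop('pics/wr6.png',245,90,445,240,4,0))
E
```

```text
9.45 [0.63041254 0.0645871  0.11601083] [1.40000343e+02 5.92967495e-04 1.59358611e+02] [-0.28714642 -0.02821317 -1.56557043] [-0.60716958  0.24031869  0.06561116]
tcp rel [-41.42305012  -2.16649385   0.65861052]
scene stand [653.1 132.9  68.1] 186 0.52
  caddy [636.3 103.1  63.2] 118 0.92
  rel [-33.9   4.4  -5. ]
side stand [650.9 134.4  68.1] 174 0.41
  caddy [642.2 101.3  67.6] 102 0.68
  rel [-34.   -4.3  -0.4]
wrist stand [653.2 128.9  69.7] 177 0.5
  caddy [641.9  96.6  70.9] 66 0.51
  rel [-34.2  -0.7   1.2]
```

View pics/k.png

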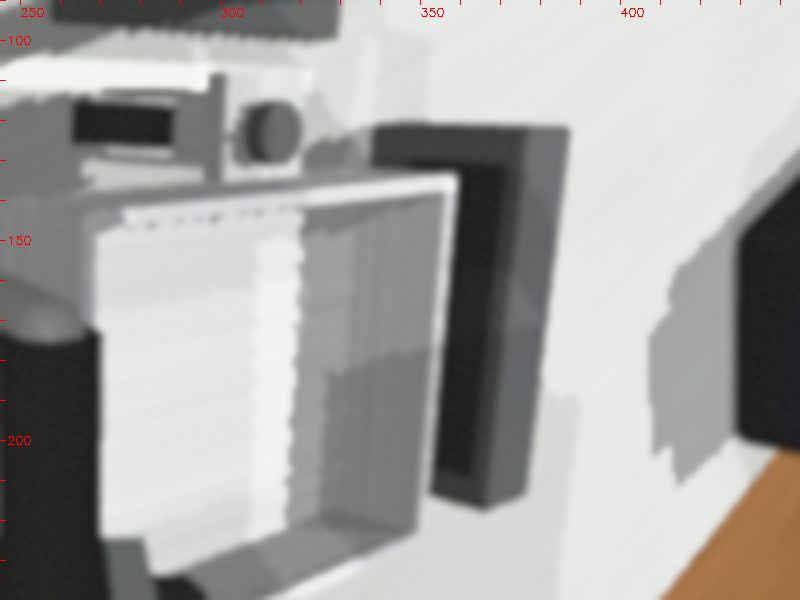

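The wrist view shows the stop's top front edge from (376,122) to (367,217), the tray's front rim from (360,134) to (350,223), and the left castor trailing at (275,121).

```bash
python3 - <<'E'
from h import *
i=bot.camera_info('wrist')
w=lambda u,v,z:ray(i,245+u/4,90+v/4,z)
def ln(n,a,b):
    d=a-b;th=np.arctan2(d[1],d[0])-np.pi/2;print(n,a[:2]*1e3,b[:2]*1e3,'len',np.hypot(*d[:2])*1e3,'heading',np.degrees(th)); return (a+b)[:2]*500,th
T,tt=ln('tray',w(459,176,.065),w(419,531,.065))
F,tf=ln('stop front',w(525,128,.05),w(487,510,.05))
B,tb=ln('stop back',w(568,128,.05),w(525,492,.05))
ln('tray side inner',w(458,178,.065),w(130,212,.065))
for th in (68.7,69.3):
    c=np.array([np.cos(np.radians(th)),np.sin(np.radians(th))]);m=np.array([-c[1],c[0]])
    print(th,'trayfront - stopfront:',(T-F)@c,(T-F)@m,' B:',(T-B)@m)
E
```

```text
tray [644.66387361 234.81547254] [723.82394367 201.58482259] len 85.85215656996026 heading 67.22779578898903
stop front [655.8553787  289.54340635] [757.60889601 252.86694063] len 108.16164487874728 heading 70.17859575474402
stop back [664.6593267  311.24624268] [764.65390457 273.11199016] len 107.01932918422203 heading 69.12498946938761
tray side inner [644.94707359 234.34361402] [608.95008966 137.51826137] len 103.30020215941654 heading -20.393739803706733
68.7 trayfront - stopfront: -57.553194419910945 1.6979445276369733  B: 1.4623008468641137
69.3 trayfront - stopfront: -57.532258233209326 2.3005360554268277  B: 2.2996807590935595
```

Heading agrees with the stop to within about 0.5°, and lateral offset is about 1 mm. About 46 mm remain, so I go straight for 40 mm and then creep.

play_rows([
  {"slide":[0,3.83,3.21],"angular":[0,0,0],"claw":-1},
  {"slide":[0,3.83,3.21],"angular":[0,0,0],"claw":-1},
  {"slide":[0,3.83,3.21],"angular":[0,0,0],"claw":-1},
  {"slide":[0,3.83,3.21],"angular":[0,0,0],"claw":-1},
  {"slide":[0,3.83,3.21],"angular":[0,0,0],"claw":-1},
  {"slide":[0,3.83,3.21],"angular":[0,0,0],"claw":-1},
  {"slide":[0,3.06,2.57],"angular":[0,0,0],"claw":-1},
  {"slide":[0,2.3,1.93],"angular":[0,0,0],"claw":-1},
])

```text
time: 10.25
ee_pos: [0.6436, 0.0996, 0.1161]
tcp_rot: [140.0, 0.0, 159.4]
wrist_force: [0.4, -0.6, -0.9]
opening: 0.0109
grasp_force: 29.4
```

play_rows([
  {"slide":[0,1.15,0.96],"angular":[0,0,0],"claw":-1},
  {"slide":[0,0.77,0.64],"angular":[0,0,0],"claw":-1},
  {"slide":[0,0.77,0.64],"angular":[0,0,0],"claw":-1},
  {"slide":[0,0.77,0.64],"angular":[0,0,0],"claw":-1},
  {"slide":[0,0,0],"angular":[0,0,0],"claw":-1},
])

```text
time: 10.75
ee_pos: [0.6451, 0.1034, 0.116]
tcp_rot: [140.0, -0.0, 159.3]
wrist_force: [0.4, 0.2, -0.9]
opening: 0.0112
grasp_force: 29.4
```

play_rows([
  {"slide":[0,0.77,0.64],"angular":[0,0,0],"claw":-1},
  {"slide":[0,0.77,0.64],"angular":[0,0,0],"claw":-1},
  {"slide":[0,0,0],"angular":[0,0,0],"claw":-1},
])

```text
time: 11.05
ee_pos: [0.6458, 0.1053, 0.116]
tcp_rot: [140.0, -0.0, 159.3]
wrist_force: [0.2, 1.2, -0.6]
opening: 0.011
grasp_force: 29.4
```

play_rows([
  {"slide":[0,0.77,0.64],"angular":[0,0,0],"claw":-1},
  {"slide":[0,0,0],"angular":[0,0,0],"claw":-1},
])

```text
time: 11.25
ee_pos: [0.6461, 0.1062, 0.116]
tcp_rot: [140.0, -0.0, 159.3]
wrist_force: [0.0, -0.0, -1.7]
opening: 0.0105
grasp_force: 29.4
```

```bash
python3 - <<'E'
from rapid import *
I={n:snap(n,n[:2]+'7.png') for n in ('scene','side')}
o=bot.get_obs(); print(o['time'],o['ee_pos'],o['tcp_rot'],o['wrist_force'],o['torque'])
E
```

```text
11.35 [0.64612287 0.10621344 0.11603759] [ 1.39997057e+02 -4.22522950e-03  1.59346949e+02] [ 1.06074909 -0.31120165 -0.62980996] [-0.66170892  0.18552716 -0.03636094]
```

No contact yet, so I keep creeping 1–2 mm at a time.

play_rows([
  {"slide":[0,0.77,0.64],"angular":[0,0,0],"claw":-1},
  {"slide":[0,0,0],"angular":[0,0,0],"claw":-1},
])

```text
time: 11.55
ee_pos: [0.6465, 0.1069, 0.1161]
tcp_rot: [140.0, -0.0, 159.3]
wrist_force: [-2.1, -2.5, -0.6]
opening: 0.0111
grasp_force: 29.6
```

play_rows([
  {"slide":[0,0.77,0.64],"angular":[0,0,0],"claw":-1},
  {"slide":[0,0,0],"angular":[0,0,0],"claw":-1},
])

```text
time: 11.75
ee_pos: [0.6467, 0.1069, 0.1162]
tcp_rot: [140.1, 0.0, 159.3]
wrist_force: [-5.9, -10.0, 4.0]
opening: 0.011
grasp_force: 30.3
```

```bash
python3 - <<'E'
from h import *
o=bot.get_obs(); print(o['time'],o['ee_pos'],o['wrist_force'],o['torque'])
E
```

```text
11.75 [0.64669579 0.10694659 0.11622738] [ -5.93908539 -10.0306843    3.98006915] [-1.62339275  0.9455101   0.31172597]
```

Contact at about 11 N. I'll ease back slightly and check squareness numerically before releasing.

play_rows([
  {"slide":[0,-0.45,-0.38],"angular":[0,0,0],"claw":-1},
  {"slide":[0,0,0],"angular":[0,0,0],"claw":-1},
])

```text
time: 11.95
ee_pos: [0.6466, 0.1069, 0.1162]
tcp_rot: [140.0, 0.0, 159.3]
wrist_force: [-3.9, -6.6, 1.6]
opening: 0.0108
grasp_force: 29.9
```

```bash
python3 - <<'E'
from rapid import *
o=bot.get_obs(); print(o['time'],o['ee_pos'],o['tcp_rot'],o['wrist_force'],o['torque'])
psi=np.radians(o['tcp_rot'][2]-90);h=np.array([np.cos(psi),np.sin(psi)])
k0=np.r_[o['ee_pos'][:2]+.03*h+.0013*np.array([-h[1],h[0]]),psi]; s0=np.array([.6528,.1325,np.radians(69.2)])
print('tcp rel',rel(k0,s0))
TR=box(20,136,-45,45,65); ST=STAND+[((168,-55,50),(168,55,50))]
for n in ('scene','side','wrist'):
    i,im=snap(n,n[:2]+'8.png'); im=np.ascontiguousarray(im[:,:,::-1])
    S=track(i,im,ST,s0,4); show(n+' stand',S)
    C=track(i,im,TR,k0,4); show('  caddy',C); print('  rel',rel(C[0],S[0]).round(1))
E
```

```text
11.95 [0.64659549 0.10690253 0.11616584] [1.40036298e+02 5.32125494e-03 1.59295382e+02] [-3.89284458 -6.55736125  1.61976896] [-1.23923763  0.70678221  0.08932169]
tcp rel [ 3.86535429 -1.93976205  0.09538229]
scene stand [654.8 129.3  69.5] 217 0.72
  caddy [656.2 136.6  72.7] 64 0.39
  rel [7.4 1.2 3.1]
side stand [644.2 129.3  64.2] 190 0.71
  caddy [667.8 142.6  73.9] 59 0.57
  rel [ 22.3 -15.4   9.7]
wrist stand [654.6 136.8  68.9] 170 0.51
  caddy [658.1 140.8  70. ] 64 0.45
  rel [ 5.1 -1.8  1.1]
```

The TCP-derived position reads x +3.9 mm (expected +4), lateral about −2 mm and yaw 0–1° off, so the caddy is seated. Releasing and backing out along the tool.

play_rows([
  {"slide":[0,0,0],"angular":[0,0,0],"claw":-0.5},
  {"slide":[0,0,0],"angular":[0,0,0],"claw":-0.2},
  {"slide":[0,0,0],"angular":[0,0,0],"claw":0.1},
  {"slide":[0,0,0],"angular":[0,0,0],"claw":0.1},
  {"slide":[0,0,0],"angular":[0,0,0],"claw":0.1},
])

```text
time: 12.6
ee_pos: [0.6467, 0.1076, 0.1161]
tcp_rot: [140.0, 0.0, 159.4]
wrist_force: [0.5, -0.6, -0.1]
opening: 0.047
grasp_force: 0.0
```

play_rows([
  {"slide":[0,0,-5],"angular":[0,0,0],"claw":0.1},
  {"slide":[0,0,-10],"angular":[0,0,0],"claw":0.1},
  {"slide":[0,0,-15],"angular":[0,0,0],"claw":0.1},
  {"slide":[0,0,-20],"angular":[0,0,0],"claw":0.1},
  {"slide":[0,0,-25],"angular":[0,0,0],"claw":0.1},
  {"slide":[0,0,-25],"angular":[0,0,0],"claw":0.1},
  {"slide":[0,-10,-20],"angular":[0,0,0],"claw":0.1},
  {"slide":[0,0,0],"angular":[0,0,0],"claw":0.1},
])

```text
time: 13.4
ee_pos: [0.617, 0.0259, 0.2042]
tcp_rot: [140.0, 0.2, 159.2]
wrist_force: [-0.2, 1.1, 0.2]
opening: 0.0466
grasp_force: 0.0
```

```bash
python3 - <<'E'
from rapid import *
o=bot.get_obs(); print(o['time'],o['ee_pos'],o['tcp_rot'],o['wrist_force'],o['torque'],o['opening'])
t=np.radians(69.3);c=np.array([np.cos(t),np.sin(t)]);s0=np.array([.6528,.1325,t]);k0=np.r_[s0[:2]+.004*c,t]
HD=[((-30,-40,115),(-30,40,115))]
TR=box(20,136,-45,45,65); ST=STAND+[((168,-55,50),(168,55,50))]
for n in ('scene','side','wrist'):
    i,im=snap(n,n[:2]+'9.png'); im=np.ascontiguousarray(im[:,:,::-1])
    S=track(i,im,ST,s0,4); show(n+' stand',S)
    C=track(i,im,TR,k0,4); show('  caddy',C); print('  rel',rel(C[0],S[0]).round(1))
    if n=='wrist':
        q=proj(i,world(k0,[[-30,-40,115],[-30,40,115]]));print('pred handle px',q.tolist())
        g=im.max(2).astype(int)
        lo,hi=sorted(q[:,1]); 
        for v in range(int(lo)-6,int(hi)+7,6):
            x=int(q[:,0].mean()); r=g[v,x-25:x+26]; d=np.where(r<60)[0]; print(v,(d.min()+x-25,d.max()+x-25,len(d)) if len(d) else None)
E
```

```text
13.4 [0.61703353 0.02591402 0.20418393] [139.98379045   0.18326253 159.21592272] [-0.1693176   1.13611093  0.24599243] [-0.51302836  0.20886861  0.0078777 ] 0.046624043469699394
scene stand [654.7 129.3  69.5] 218 0.75
  caddy [655.9 135.8  72.8] 66 0.37
  rel [6.5 1.1 3.3]
side stand [646.1 130.4  65.2] 194 0.59
  caddy [668.  142.3  73.8] 61 0.57
  rel [ 19.9 -14.9   8.6]
wrist stand [651.1 128.8  68.8] 210 0.6
  caddy [657.4 137.4  70.5] 65 0.57
  rel [10.2 -2.8  1.7]
pred handle px [[267.430927163962, 228.70478071803842], [268.36141612441213, 139.91864892082793]]
133 None
139 None
145 (np.int64(261), np.int64(271), 11)
151 (np.int64(260), np.int64(271), 12)
157 (np.int64(260), np.int64(271), 12)
163 (np.int64(260), np.int64(271), 12)
169 (np.int64(260), np.int64(271), 12)
175 (np.int64(260), np.int64(271), 12)
181 (np.int64(260), np.int64(271), 12)
187 (np.int64(260), np.int64(270), 11)
193 (np.int64(260), np.int64(270), 11)
199 (np.int64(260), np.int64(271), 12)
205 (np.int64(260), np.int64(271), 12)
211 (np.int64(260), np.int64(271), 12)
217 (np.int64(260), np.int64(272), 13)
223 (np.int64(260), np.int64(274), 15)
229 (np.int64(260), np.int64(280), 14)
```

```bash
python3 -c "
from workcell import bot
print(bot.job_done())"
```

```text
the job is handed in; nothing more can be done
None
```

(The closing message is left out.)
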